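# Build the gift-box tower and stamp its label

## Robot

A 6-joint arm with a two-finger parallel gripper is mounted at the origin on the work surface. World frame = base frame: x ahead of the robot, y to its left, z up, the work surface at z = 0. Lengths are in m, angles in rad, forces in N, time in s.
With the tool pointing down it reaches from about 0.375 to 0.975 m from the base axis. Payload 3.8 kg.
Tool frame: the origin (TCP) lies at the very end of the fingers, on their centre line; the grasp point (between the pads) lies 19 mm behind it; z points along the fingers, y is the direction in which the jaws open and shut (so a half turn about z gives the same grasp; the last joint's range is limited). The gripper opens to 85 mm and grips with 20 to 120 N. Pads are 22 mm wide; open, the fingers measure 114 mm over their backs; the gripper's body (76 mm by 85 mm) begins 54 mm behind the grasp point. The pads swing forward as they close: fully open they stand 13 mm farther back than shut.
Start: joints at [1.08, 0.264, 1.604, -0, 1.274, -0.037], TCP at [0.296, 0.607, 0.211] pointing down, gripper open.
Joint ranges: [-2.63, 2.63], [-0.94, 2.18], [0.31, 2.57], [-1.31, 4.45], [0, 2.66], [-2.55, 2.55]. Speed limits (rad/s): [2.57, 2.57, 3.14, 3.14, 3.14, 3.14].

## Interface

Orientations are given as a rotation vector (axis times angle).
In Python, from workcell import status, read_camera, camera_info, order gives the robot as it stands.
- The arm moves only by the tool move_arm, never from a script. Its argument "deltas" is a list of rows, each a list of 3 entries, a list of its own where there are three numbers: the turn, a rotation vector about the world's x, y, z as a fraction of full scale, then the shift along the world's x, y, z as a fraction of full scale, then the closure, from -1 (fully open) to 1 (shut), so that 0 is half open. A call has 1 to 20 rows; each row is the pose to reach, as a shift and turn from the pose commanded when the call began; what a row does not reach only later rows make up. Full scale, the value 1, is 0.1 m for a shift and pi/2 rad for a turn. A row lasts 1/8 s, in which the tool goes at most 62.5 mm and 10.7 degrees, less where a joint would pass 70% of its speed; a pose out of reach is approached as far as the arm can. A call with a number of a shift or a turn outside -1 to 1 is refused whole. A call with a gripper value outside its range is refused whole. The fingers move at their own pace and stop on an object; "grip_force" is the grip in N (left out, the last holds). Time passes only in rows, so rows that repeat a pose let the fingers close. It gives the time, the measured TCP pose, the force and the opening at its end, in the units of the state.
- status.read_state(): the state, without advancing time (a new reading comes with each control period).
- read_camera(name): name is "scene" or "top"; returns (picture, depth): 384x512x3 uint8, red, green, blue; 384x512 float32, m along the optical axis (not along the pixel's ray), 0 where there is no reading.
- camera_info(name): a dict with "K" (3x3 intrinsics, pixels), "D" ([k1, k2, p1, p2, k3] as OpenCV has them; the pictures are not rectified), "R" (3x3) and "t" (3): a world point X has camera coordinates R X + t. Camera axes: x right, y down, z forward; pixel columns grow to the right and rows downward; lengths in m; the calibration is good to about 2 mm. A picture is of the moment at which its call begins. camera_info takes no time and is no camera call.
- order.finish_job(): hands the job in, once; it reports no verdict.
The state is a dict: "time": time; "q": joint angles; "joint_vel": joint speeds; "joint_torque": joint torques, N m; "tool_pos": TCP position; "tcp_rot": TCP orientation; "wrist_force": force on the tool from outside, world axes, zero at the start; "torque": the same for the moment, N m; "width": opening from 0.0 (shut) to 1.0 (fully open).
Only numpy, scipy, OpenCV 4.12 (cv2) and the standard library are available. Lean on these libraries where they do the work, as an engineer would, in place of code of your own. Each camera call takes 0.05 s, during which the arm holds its last target. There are 200 camera calls.

## Task

Finish this gift tower: set the medium box gently, centred and square, on the large box and let go, then the small labelled box on the medium one in the same way. Then take the hand stamp by its grip, stand it upright and flat in the middle of the label's printed frame, long side along the frame's long side, and push lightly straight down until the die is on the paper. Finish while still holding it pressed there with a light, steady push (well under 2 kg), the tower square and the jars, tub and bottle around it left alone.

Things in the scene. Friction and masses are not known exactly. Their poses are not given: they have to be found in the camera images.
- box_large: closed kraft-board gift box with a lid, 120 x 80 x 45 mm (along its x, y, z). Origin: centre of its underside; x along its longer side, z up. About 0.6 kg. The foot of the tower; it already stands where the tower is to be, loose on the table.
- box_medium: closed kraft-board gift box with a lid, 104 x 64 x 40 mm (along its x, y, z). Origin: centre of its underside; x along its longer side, z up. About 0.24 kg. Grasp across its 64 mm width; centred on the large box it leaves an 8 mm ledge all round.
- box_small: closed kraft-board gift box with a lid, 88 x 50 x 36 mm (along its x, y, z). Origin: centre of its underside; x along its longer side, z up. About 0.16 kg. Grasp across its 50 mm width. The only one with a white label on its lid.
- label (a point): centre of the white label on top of the small box's lid, 36 mm above that box's underside. Its printed dark frame is 72 mm (x, along the box's longer side) by 42 mm (y) outside; axes as the small box.
- stamp: pre-inked hand stamp standing on the table: a grey skirt (rectangular frame open below), 56 x 30 x 24 mm (x, y, z), with a black grip above it that slides down in it against a spring; 78 mm high in all, 0.11 kg. Origin: centre of the skirt's lower edge (centre of the foot); x along its longer side, z up. The motif is the same either way round.
- stamp_grip (a point): centre of the grip of the stamp, on its axis, 56 mm above the foot when not pressed, the point to take hold of. The grip is 46 mm long (x) and 22 mm thick (y), has flat sides from 34 to 67 mm above the foot and a rounded top to 78 mm; take it across its thickness from above, fingertips not lower than 33 mm above the foot, so that they stay clear of the skirt (top at 24 mm) when pressed.
- stamp_handle (a joint): how far the grip is pushed down into the skirt, m: 0 free, 0.006 when the rubber die meets the paper. The spring takes about 2.5 N to start and 6.5 N at 6 mm (0.65 N per mm); beyond that the die bears on the paper and it is stiff.
- brush_jar: bystander: glass jar 72 mm across and 88 mm high with wooden sticks and brushes standing to about 190 mm. Origin: centre of its underside.
- paint_bottle: bystander: white paint bottle with a yellow label, 62 mm across, 170 mm high. Origin: centre of its underside.
- glue_tub: bystander: low white tub with a blue lid, 80 mm across, 55 mm high. Origin: centre of its underside.
- gold_lid_jar: bystander: small white jar with a gold lid, 66 mm across, 61 mm high. Origin: centre of its underside.
Mind the look-alikes: they are no part of the job. What is shaped like the box_medium but orange or pink is not meant.

How it is judged:
By the outcome, as a careful person would: the job done as asked, in the order asked, and still so for the second after the job is handed in, while the arm keeps its last pose, push and grip.
It also fails if it takes over 72 s, if anything falls off the work surface, if the arm or the gripper's body presses on something with over 40 N, if the wrist force passes 120 N, or if a joint passes its speed limit or range.

## Working session

There is one attempt and no reset: what is moved stays moved. The work goes in short steps, Python scripts to look and compute and a tool call to move; the robot and the scene stay as the last step left them, time stands still between calls to the robot, and variables do not carry over. Pictures are saved under pics/ and viewed, about 8 in all and at most 12, crops included, and the job is handed in when it is done.

Besides the shell and the picture viewer there is one more tool, called after "Call:" in YAML: its name, and indented under it one key for each argument. move_arm: Moves the arm, as the interface text tells. Its arguments: {"type":"object","properties":{"deltas":{"type":"array","items":{"type":"array"}},"grip_force":{"type":"number"}},"required":["deltas"]}

```bash
mkdir -p pics; cat > h.py <<'E'
import numpy as np, cv2
from workcell import status, read_camera, camera_info, order
def grab(n):
    p,d=read_camera(n); return p,d
def save(n,p): cv2.imwrite('pics/'+n,cv2.cvtColor(p,cv2.COLOR_RGB2BGR))
def ray(n,uv,z):
    c=camera_info(n);K,D,R,t=[np.array(c[k],float) for k in 'KDRt']
    u=cv2.undistortPoints(np.array(uv,float).reshape(-1,1,2),K,D).reshape(-1,2)
    d=np.c_[u,np.ones(len(u))]@R; o=-R.T@t.ravel()
    return o+d*((z-o[2])/d[:,2])[:,None]
def cloud(n,dep):
    c=camera_info(n);K,D,R,t=[np.array(c[k],float) for k in 'KDRt']
    h,w=dep.shape; g=np.stack(np.meshgrid(np.arange(w),np.arange(h)),-1).reshape(-1,1,2).astype(float)
    u=cv2.undistortPoints(g,K,D).reshape(-1,2); X=np.c_[u,np.ones(len(u))]*dep.reshape(-1,1)
    return ((X-t.ravel())@R).reshape(h,w,3)
E
python3 - <<'E'
from h import *
for n in('top','scene'):
    p,d=grab(n); save(n+'0.png',p); np.savez(n+'0.npz',p=p,d=d)
    c=camera_info(n); print(n,np.round(c['K'],1).tolist(),c['D'],(-np.array(c['R']).T@np.array(c['t']).ravel()).round(3), (d==0).mean())
print(status.read_state())
E
```

```text
top [[349.6, 0.0, 259.1], [0.0, 349.6, 193.0], [0.0, 0.0, 1.0]] [-0.03259437  0.          0.          0.          0.        ] [ 0.519 -0.025  1.032] 0.004241943359375
scene [[404.0, 0.0, 255.6], [0.0, 404.0, 191.8], [0.0, 0.0, 1.0]] [-0.06192447  0.          0.          0.          0.        ] [1.431 0.364 0.731] 0.025614420572916668
{'time': 0.1, 'q': array([ 1.08008728e+00,  2.64700653e-01,  1.60527258e+00,  9.19100859e-06,
        1.27369470e+00, -3.69125087e-02]), 'joint_vel': array([ 1.34188023e-04, -8.23392523e-04, -4.27077430e-03,  6.73256244e-04,
        6.54065739e-05,  4.28979081e-05]), 'joint_torque': array([ 9.89324435e-04, -5.16707039e+01, -3.68588161e+01,  1.87132878e-04,
        6.20775667e-03,  3.28623435e-05]), 'tool_pos': array([0.29557509, 0.60604629, 0.2097522 ]), 'tcp_rot': array([-0.70660144, -3.06053194,  0.00314291]), 'wrist_force': array([-0.07560621,  0.15426295,  0.1983415 ]), 'torque': array([-0.01708085,  0.05622894,  0.01782998]), 'width': 1.0009078042348243}
```

View pics/top0.png

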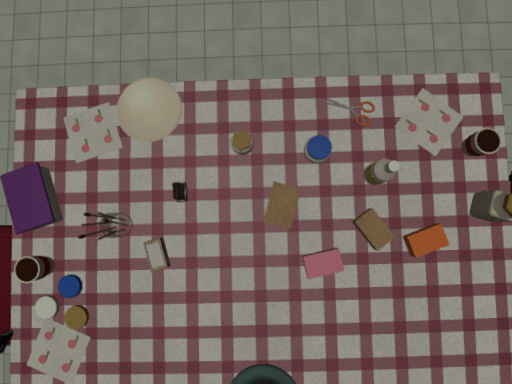

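View pics/scene0.png

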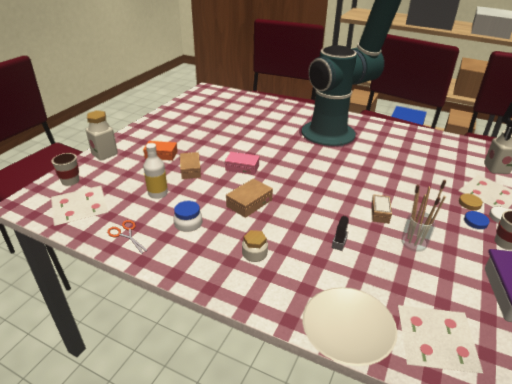

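The top view shows the large box near (282,205), the medium kraft box (374,229), the labelled box (156,254) and the stamp (180,191). The bottle is at (382,172), the glue tub (318,148), the gold-lid jar (241,142) and the brush jar (105,225). I'll measure the tops next.

```bash
cat >> h.py <<'E'
def topbox(n,p,d,c,zlo,zhi,ztop,r=30,mask=None):
    """rect of pixels near c whose depth height is in zlo..zhi, cast on ztop"""
    X=cloud(n,d); m=((X[...,2]>zlo)&(X[...,2]<zhi)&(d>0)).astype(np.uint8)
    w=np.zeros_like(m); cv2.circle(w,c,r,1,-1); m&=w
    if mask is not None: m&=mask
    k,l,s,ce=cv2.connectedComponentsWithStats(m); i=1+np.argmax(s[1:,4]); m=(l==i)
    v,u=np.nonzero(m); P=ray(n,np.c_[u,v],ztop)[:,:2]
    (cx,cy),(a,b),th=cv2.minAreaRect((P*1000).astype(np.float32))
    if a<b: a,b,th=b,a,th+90
    th=(th+90)%180-90
    cen=P.mean(0); return dict(c=np.round([cx/1e3,cy/1e3],4),mean=cen.round(4),size=(round(a,1),round(b,1)),ang=round(th,1),z=np.median(X[m][:,2]).round(4),n=int(m.sum()))
E
python3 - <<'E'
from h import *
f=np.load('top0.npz');p,d=f['p'],f['d']
for nm,c,h,r in [('large',(282,205),.045,32),('med',(374,229),.04,28),('small',(156,254),.036,26),('stamp',(180,191),.075,18),('bottle',(385,170),.17,20),('glue',(318,148),.055,24),('gold',(241,142),.061,20),('orange',(427,240),.04,30),('pink',(323,263),.04,30)]:
    print(nm,topbox('top',p,d,c,h-.012 if nm!='stamp' else .03,h+.015,h,r))
X=cloud('top',d); w=np.zeros(d.shape,np.uint8); cv2.circle(w,(107,225),32,1,-1)
for zr in((.05,.1),(.1,.25)):
    m=(w>0)&(X[...,2]>zr[0])&(X[...,2]<zr[1]); print('brush',zr,X[m].min(0).round(3),X[m].max(0).round(3),X[m].mean(0).round(3))
print(X[300:304,200:204,2].round(4))
E
```

```text
large {'c': array([ 0.5611, -0.0698]), 'mean': array([ 0.5608, -0.0699]), 'size': (119.9, 79.3), 'ang': -16.0, 'z': np.float64(0.0452), 'n': 1195}
med {'c': array([ 0.4853, -0.327 ]), 'mean': array([ 0.4853, -0.3271]), 'size': (106.5, 66.1), 'ang': 36.3, 'z': np.float64(0.0397), 'n': 889}
small {'c': array([0.4295, 0.2937]), 'mean': array([0.4293, 0.2938]), 'size': (88.2, 53.9), 'ang': 14.6, 'z': np.float64(0.0366), 'n': 581}
stamp {'c': array([0.6062, 0.2173]), 'mean': array([0.6067, 0.2178]), 'size': (47.5, 27.9), 'ang': -0.5, 'z': np.float64(0.0744), 'n': 177}
bottle {'c': array([ 0.6416, -0.3426]), 'mean': array([ 0.6419, -0.3423]), 'size': (30.1, 27.5), 'ang': 88.3, 'z': np.float64(0.1692), 'n': 123}
glue {'c': array([ 0.7182, -0.1793]), 'mean': array([ 0.7185, -0.1794]), 'size': (67.0, 66.0), 'ang': -46.7, 'z': np.float64(0.0547), 'n': 464}
gold {'c': array([0.7438, 0.0404]), 'mean': array([0.7437, 0.0392]), 'size': (54.5, 50.9), 'ang': -1.8, 'z': np.float64(0.0608), 'n': 280}
orange {'c': array([ 0.449 , -0.4756]), 'mean': array([ 0.4488, -0.4763]), 'size': (108.9, 66.8), 'ang': -71.5, 'z': np.float64(0.0396), 'n': 896}
pink {'c': array([ 0.3941, -0.1796]), 'mean': array([ 0.3941, -0.18  ]), 'size': (102.0, 65.3), 'ang': -78.3, 'z': np.float64(0.04), 'n': 857}
brush (0.05, 0.1) [0.482 0.37  0.05 ] [0.552 0.44  0.1  ] [0.516 0.4   0.076]
brush (0.1, 0.25) [0.481 0.368 0.101] [0.552 0.442 0.199] [0.518 0.41  0.15 ]
[[ 0.0036 -0.0002 -0.001   0.0004]
 [ 0.0016  0.0009 -0.0009  0.0003]
 [-0.0001 -0.0002  0.004   0.0008]
 [ 0.0003  0.0028  0.0024  0.0009]]
```

```bash
python3 - <<'E'
from h import *
p=np.load('top0.npz')['p']
q=cv2.resize(p[165:285,140:400],None,fx=3,fy=3,interpolation=cv2.INTER_CUBIC); save('crop0.png',q)
E
```

```text
(no output)
```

View pics/crop0.png

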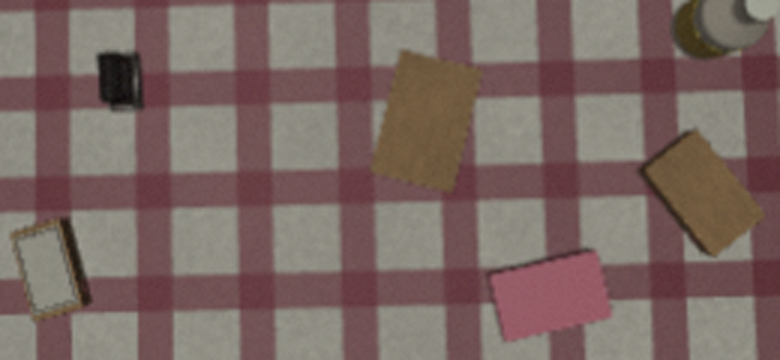

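```bash
cat >> h.py <<'E'
from scipy.spatial.transform import Rotation as Ro
def tool():
    s=status.read_state(); M=Ro.from_rotvec(s['tcp_rot']).as_matrix()
    return s, np.degrees(np.arctan2(M[1,1],M[0,1])), M
def go(xyz,yaw):
    """needed shift in units of 0.1 m, turn in units pi/2 for jaw axis at yaw deg (mod 180)"""
    s,y,M=tool(); dy=(yaw-y+90)%180-90
    tilt=np.cross(M[:,2],[0,0,-1])
    print('t',round(s['time'],2),'tcp',s['tool_pos'].round(4),'q6',s['q'][5].round(2),'jaw',round(y,2),'shift',((np.array(xyz)-s['tool_pos'])/.1).round(3),'turn',round(dy,2),'deg =',round(dy/90,4),'or',round((dy-180*np.sign(dy))/90,3),'tilt/90',np.round(np.degrees(tilt)/90,4),'F',s['wrist_force'].round(2),'w',round(s['width'],3))
E
python3 - <<'E'
from h import *
f=np.load('top0.npz');p,d=f['p'],f['d']
print(topbox('top',p,d,(180,191),.062,.09,.076,18)); print(topbox('top',p,d,(180,191),.015,.09,.03,18))
go([.485,-.327,.15],36.3+90)
E
```

```text
{'c': array([0.6075, 0.2199]), 'mean': array([0.6073, 0.2208]), 'size': (44.8, 22.3), 'ang': -0.5, 'z': np.float64(0.076), 'n': 137}
{'c': array([0.6074, 0.2244]), 'mean': array([0.6085, 0.2249]), 'size': (55.5, 38.0), 'ang': -0.5, 'z': np.float64(0.0686), 'n': 245}
t 0.1 tcp [0.2956 0.606  0.2098] q6 -0.04 jaw 64.0 shift [ 1.894 -9.33  -0.598] turn 62.3 deg = 0.6922 or -1.308 tilt/90 [ 0.0012 -0.0006  0.    ] F [-0.08  0.15  0.2 ] w 1.001
```

Call:
move_arm:
  deltas:
    - [[0,0,-0.07],[0,-0.5,0.1],-1]
    - [[0,0,-0.13],[0,-0.93,0.2],-1]

```text
time: 0.35
tool_pos: [0.2955, 0.5121, 0.2297]
tcp_rot: [-1.019, -2.971, 0.004]
wrist_force: [0.5, -0.5, 0.2]
width: 1.001
```

Call:
move_arm:
  deltas:
    - [[0,0,-0.07],[0.05,-0.47,0],-1]
    - [[0,0,-0.13],[0.1,-0.93,0],-1]

```text
time: 0.6
tool_pos: [0.3057, 0.419, 0.2306]
tcp_rot: [1.317, 2.852, -0.001]
wrist_force: [0.8, -0.7, 0.4]
width: 1.001
```

Call:
move_arm:
  deltas:
    - [[0,0,-0.07],[0.15,-0.47,0],-1]
    - [[0,0,-0.13],[0.3,-0.93,0],-1]

```text
time: 0.85
tool_pos: [0.3357, 0.326, 0.2306]
tcp_rot: [1.6, 2.703, -0.001]
wrist_force: [0.1, 0.6, 0.1]
width: 1.003
```

Call:
move_arm:
  deltas:
    - [[0,0,-0.07],[0.2,-0.47,0],-1]
    - [[0,0,-0.13],[0.4,-0.93,0],-1]

```text
time: 1.1
tool_pos: [0.3759, 0.233, 0.2307]
tcp_rot: [1.868, 2.526, -0.0]
wrist_force: [1.1, 0.6, 1.1]
width: 1.001
```

Call:
move_arm:
  deltas:
    - [[0,0,-0.07],[0.2,-0.47,0],-1]
    - [[0,0,-0.13],[0.4,-0.93,0],-1]

```text
time: 1.35
tool_pos: [0.416, 0.14, 0.2307]
tcp_rot: [-2.116, -2.322, 0.0]
wrist_force: [0.4, 0.3, -0.4]
width: 1.002
```

Call:
move_arm:
  deltas:
    - [[0,0,-0.07],[0.15,-0.47,0],-1]
    - [[0,0,-0.13],[0.3,-0.93,0],-1]

```text
time: 1.6
tool_pos: [0.4459, 0.047, 0.2307]
tcp_rot: [-2.342, -2.094, 0.0]
wrist_force: [1.1, 0.8, 0.5]
width: 0.998
```

Call:
move_arm:
  deltas:
    - [[0,0,-0.07],[0.1,-0.47,0],-1]
    - [[0,0,-0.13],[0.2,-0.93,0],-1]

```text
time: 1.85
tool_pos: [0.4658, -0.0459, 0.2306]
tcp_rot: [-2.543, -1.844, 0.0]
wrist_force: [0.6, 0.8, -0.0]
width: 1.0
```

Call:
move_arm:
  deltas:
    - [[0,0,-0.07],[0.05,-0.47,0],-1]
    - [[0,0,-0.13],[0.1,-0.93,0],-1]

```text
time: 2.1
tool_pos: [0.4756, -0.1388, 0.2305]
tcp_rot: [-2.717, -1.575, 0.0]
wrist_force: [-0.3, -0.2, -0.5]
width: 1.002
```

Call:
move_arm:
  deltas:
    - [[0,0,-0.07],[0.05,-0.47,0],-1]
    - [[0,0,-0.13],[0.1,-0.93,0],-1]

```text
time: 2.35
tool_pos: [0.4855, -0.2318, 0.2305]
tcp_rot: [-2.864, -1.29, 0.0]
wrist_force: [0.1, 0.2, 0.3]
width: 0.998
```

Call:
move_arm:
  deltas:
    - [[0,0,-0.07],[0,-0.47,-0.2],-1]
    - [[0,0,-0.13],[0,-0.93,-0.5],-1]
    - [[0,0,-0.13],[0,-0.93,-0.5],-1]
    - [[0,0,-0.13],[0,-0.93,-0.5],-1]

```text
time: 2.85
tool_pos: [0.4855, -0.3228, 0.1805]
tcp_rot: [-2.978, -0.996, 0.001]
wrist_force: [0.7, 0.6, 0.3]
width: 0.993
```

```bash
python3 -c "
from h import *
go([.485,-.327,.007],126.3)"
```

```text
t 2.85 tcp [ 0.4855 -0.3228  0.1805] q6 0.3 jaw -53.0 shift [-0.005 -0.042 -1.735] turn -0.7 deg = -0.0078 or 1.992 tilt/90 [-0.0008 -0.0006 -0.    ] F [0.66 0.59 0.26] w 0.993
```

Call:
move_arm:
  deltas:
    - [[0,0,-0.008],[-0.005,-0.042,-0.5],-1]
    - [[0,0,-0.008],[-0.005,-0.042,-0.9],-1]
    - [[0,0,-0.008],[-0.005,-0.042,-0.9],-1]

```text
time: 3.22
tool_pos: [0.4834, -0.3245, 0.0884]
tcp_rot: [-2.979, -0.979, 0.006]
wrist_force: [0.3, 0.3, 0.4]
width: 0.998
```

Call:
move_arm:
  deltas:
    - [[0,0,0],[0,0,-0.3],-1]
    - [[0,0,0],[0,0,-0.6],-1]
    - [[0,0,0],[0,0,-0.83],-1]
    - [[0,0,0],[0,0,-0.83],-1]

```text
time: 3.72
tool_pos: [0.4858, -0.3268, 0.0088]
tcp_rot: [-2.984, -0.98, 0.0]
wrist_force: [1.2, 0.3, 0.1]
width: 1.002
```

Call:
move_arm:
  deltas:
    - [[0,0,0],[0,0,0],-0.7]
    - [[0,0,0],[0,0,0],-0.4]
    - [[0,0,0],[0,0,0],0]
    - [[0,0,0],[0,0,0],0.2]
    - [[0,0,0],[0,0,0],0.2]
    - [[0,0,0],[0,0,0],0.2]
  grip_force: 30

```text
time: 4.47
tool_pos: [0.4872, -0.3284, 0.011]
tcp_rot: [2.983, 0.977, 0.004]
wrist_force: [-1.6, 2.0, 6.1]
width: 0.732
```

```bash
python3 -c "
from h import *
go([.485,-.327,.007],126.3)
p,d=grab('top'); save('g1.png',p); print(topbox('top',p,d,(374,229),.03,.05,.04,28))"
```

```text
t 4.47 tcp [ 0.4872 -0.3284  0.011 ] q6 0.3 jaw -53.72 shift [-0.022  0.014 -0.04 ] turn 0.02 deg = 0.0002 or -2.0 tilt/90 [0.0012 0.0021 0.    ] F [-1.55  1.99  6.13] w 0.732
{'c': array([ 0.507 , -0.3086]), 'mean': array([ 0.5092, -0.3091]), 'size': (71.9, 49.8), 'ang': -53.8, 'z': np.float64(0.0399), 'n': 377}
```

Call:
move_arm:
  deltas:
    - [[0,0,0],[0,0,0.1],0.2]
    - [[0,0,0],[0,0,0.3],0.2]
    - [[0,0,0],[0,0,0.6],0.2]
    - [[0,0,0],[0,0,1],0.2]
    - [[0,0,0],[0,0,1],0.2]
    - [[0,0,0],[0,0,1],0.2]

```text
time: 5.28
tool_pos: [0.4851, -0.3274, 0.1081]
tcp_rot: [2.985, 0.978, -0.0]
wrist_force: [-0.2, 1.1, -3.6]
width: 0.731
```

```bash
python3 -c "
from h import *
go([.561,-.0698,.16],74)
p,d=grab('scene'); np.savez('s1.npz',p=p,d=d); save('g2.png',cv2.resize(p[60:220,110:310],None,fx=4,fy=4,interpolation=cv2.INTER_CUBIC)[:600])
c=camera_info('scene');s=status.read_state()
print(cv2.projectPoints(np.array([s['tool_pos'],s['tool_pos']+[0,0,.019]]),cv2.Rodrigues(np.array(c['R']))[0],np.array(c['t']),np.array(c['K']),np.array(c['D']))[0].reshape(-1,2))"
```

```text
t 5.28 tcp [ 0.4851 -0.3274  0.1081] q6 0.3 jaw -53.73 shift [0.759 2.576 0.519] turn -52.27 deg = -0.5808 or 1.419 tilt/90 [ 0. -0.  0.] F [-0.21  1.06 -3.64] w 0.731
[[188.69925388 142.50865314]
 [188.24102968 137.25594721]]
```

View pics/g2.png

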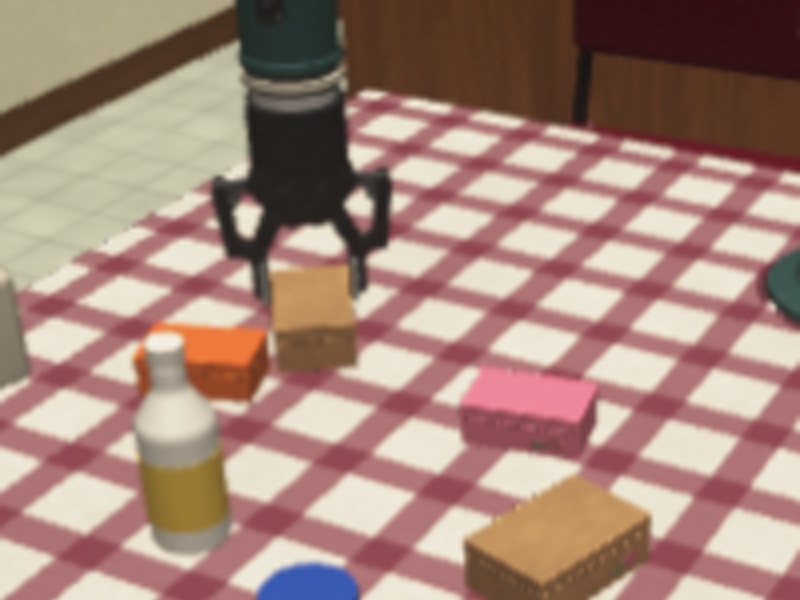

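```bash
python3 -c "
from h import *
f=np.load('s1.npz');X=cloud('scene',f['d']);s=status.read_state()
R=np.array([-.592,.806]);N=np.array([.806,.592])
Y=X-s['tool_pos']; a=Y[...,:2]@R; b=Y[...,:2]@N
for lo,hi in((-.06,-.033),(.033,.06)):
  m=(a>lo)&(a<hi)&(abs(b)<.025)&(Y[...,2]>-.05)&(Y[...,2]<.12)
  z=np.sort(Y[m][:,2]); print(m.sum(),z[:10].round(4)); 
  i=np.argsort(Y[...,2][m])[:8]; v,u=np.nonzero(m); print(np.c_[u[i],v[i],(a[m][i]*1e3).round(),(b[m][i]*1e3).round(),(f['p'][m][i])].tolist())
# box
v,u=np.nonzero((abs(b)<.06)&(abs(a)<.036)&(Y[...,2]<.06)&(Y[...,2]>-.05)); Z=Y[v,u,2]; print('box z',np.percentile(Z,[1,5,50,95,99]).round(4))
" 
```

```text
143 [0.0312 0.0313 0.0321 0.034  0.0341 0.0349 0.0351 0.0361 0.0364 0.037 ]
[[177.0, 136.0, -35.0, 10.0, 127.0, 89.0, 76.0], [177.0, 132.0, -34.0, -18.0, 106.0, 86.0, 68.0], [176.0, 136.0, -38.0, 11.0, 121.0, 85.0, 84.0], [174.0, 135.0, -44.0, 7.0, 142.0, 95.0, 96.0], [177.0, 133.0, -34.0, -5.0, 109.0, 89.0, 71.0], [176.0, 135.0, -37.0, 9.0, 110.0, 93.0, 88.0], [174.0, 134.0, -44.0, 2.0, 101.0, 70.0, 70.0], [177.0, 135.0, -34.0, 12.0, 105.0, 86.0, 72.0]]
116 [0.034  0.0372 0.0377 0.0404 0.041  0.041  0.0442 0.0447 0.0449 0.0453]
[[199.0, 134.0, 35.0, 12.0, 163.0, 154.0, 139.0], [199.0, 133.0, 35.0, 11.0, 128.0, 120.0, 110.0], [200.0, 132.0, 38.0, 6.0, 95.0, 88.0, 80.0], [199.0, 132.0, 35.0, 11.0, 91.0, 85.0, 79.0], [200.0, 131.0, 39.0, 5.0, 59.0, 53.0, 49.0], [201.0, 131.0, 42.0, 6.0, 100.0, 90.0, 82.0], [199.0, 130.0, 36.0, 4.0, 80.0, 75.0, 69.0], [201.0, 130.0, 42.0, 6.0, 83.0, 67.0, 63.0]]
box z [-0.0056 -0.0022  0.03    0.0353  0.0552]
```

Call:
move_arm:
  deltas:
    - [[0,0,-0.05],[0.1,0.4,0.25],0.2]
    - [[0,0,-0.12],[0.2,0.8,0.5],0.2]
    - [[0,0,-0.19],[0.25,0.9,0.5],0.2]

```text
time: 5.7
tool_pos: [0.5111, -0.2356, 0.1585]
tcp_rot: [-3.098, -0.52, -0.001]
wrist_force: [0.8, -1.0, -2.9]
width: 0.726
```

Call:
move_arm:
  deltas:
    - [[0,0,-0.07],[0.1,0.3,0],0.2]
    - [[0,0,-0.14],[0.2,0.6,0],0.2]
    - [[0,0,-0.2],[0.25,0.9,0],0.2]

```text
time: 6.08
tool_pos: [0.5343, -0.1461, 0.1557]
tcp_rot: [-3.14, -0.027, 0.006]
wrist_force: [-0.8, 0.6, -3.4]
width: 0.733
```

Call:
move_arm:
  deltas:
    - [[0,0,-0.07],[0.1,0.3,0],0.2]
    - [[0,0,-0.14],[0.2,0.6,-0.2],0.2]
    - [[0,0,-0.19],[0.26,0.78,-0.5],0.2]
    - [[0,0,-0.19],[0.26,0.78,-0.6],0.2]
    - [[0,0,-0.19],[0.26,0.78,-0.6],0.2]

```text
time: 6.7
tool_pos: [0.5595, -0.0696, 0.0958]
tcp_rot: [3.111, -0.433, -0.007]
wrist_force: [-0.3, -0.4, -2.1]
width: 0.732
```

```bash
python3 -c "
from h import *
go([.561,-.0698,.06],74)"
```

```text
t 6.7 tcp [ 0.5595 -0.0696  0.0958] q6 1.68 jaw -105.85 shift [ 0.015 -0.002 -0.358] turn -0.15 deg = -0.0017 or 1.998 tilt/90 [-0.0002 -0.0029 -0.    ] F [-0.28 -0.45 -2.1 ] w 0.732
```

Call:
move_arm:
  deltas:
    - [[0,0,0],[0,0,-0.1],0.2]
    - [[0,0,0],[0,0,-0.2],0.2]
    - [[0,0,0],[0,0,-0.3],0.2]
    - [[0,0,0],[0,0,-0.35],0.2]
    - [[0,0,0],[0,0,-0.35],0.2]
    - [[0,0,0],[0,0,-0.35],0.2]

```text
time: 7.45
tool_pos: [0.5617, -0.0696, 0.0632]
tcp_rot: [-3.111, 0.435, -0.001]
wrist_force: [0.4, -1.0, -2.9]
width: 0.731
```

```bash
python3 -c "
from h import *
p,d=grab('scene'); save('g3.png',cv2.resize(p[120:240,190:310],None,fx=5,fy=5,interpolation=cv2.INTER_CUBIC))
go([.561,-.0698,.056],74)"
```

```text
t 7.5 tcp [ 0.5618 -0.0696  0.0634] q6 1.68 jaw -105.92 shift [-0.008 -0.002 -0.074] turn -0.08 deg = -0.0009 or 1.999 tilt/90 [0.0001 0.0005 0.    ] F [-1.01 -0.12 -2.65] w 0.728
```

View pics/g3.png

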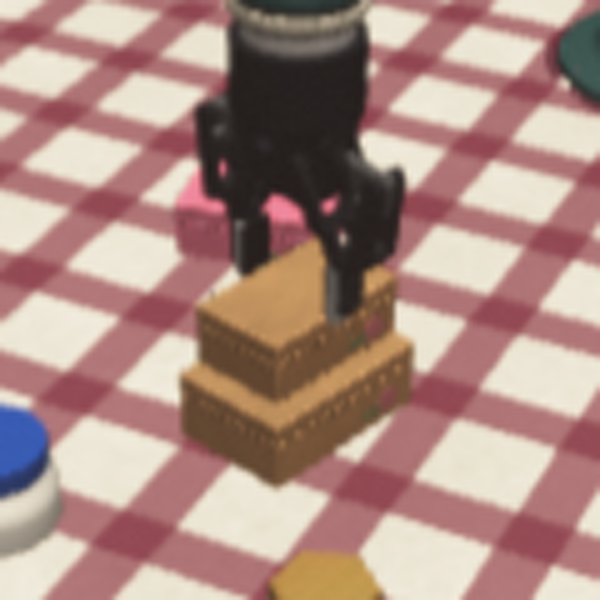

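Call:
move_arm:
  deltas:
    - [[0,0,0],[-0.008,0,-0.03],0.2]
    - [[0,0,0],[-0.008,0,-0.05],0.2]
    - [[0,0,0],[-0.008,0,-0.06],0.2]
    - [[0,0,0],[-0.008,0,-0.06],0.2]
    - [[0,0,0],[-0.008,0,-0.06],0.2]

```text
time: 8.12
tool_pos: [0.5607, -0.0695, 0.057]
tcp_rot: [3.111, -0.435, 0.0]
wrist_force: [-0.4, 0.6, -2.0]
width: 0.73
```

Call:
move_arm:
  deltas:
    - [[0,0,0],[0,0,-0.01],0.2]
    - [[0,0,0],[0,0,-0.01],0.2]
    - [[0,0,0],[0,0,-0.01],0.2]

```text
time: 8.5
tool_pos: [0.5609, -0.0696, 0.0562]
tcp_rot: [3.111, -0.435, 0.001]
wrist_force: [-0.4, 0.0, -1.8]
width: 0.73
```

Call:
move_arm:
  deltas:
    - [[0,0,0],[0,0,-0.01],0.2]
    - [[0,0,0],[0,0,-0.01],0.2]
    - [[0,0,0],[0,0,-0.01],0.2]

```text
time: 8.88
tool_pos: [0.5609, -0.0695, 0.0561]
tcp_rot: [3.111, -0.435, 0.001]
wrist_force: [-2.9, 0.9, 4.9]
width: 0.734
```

Call:
move_arm:
  deltas:
    - [[0,0,0],[0,0,-0.01],0.2]
    - [[0,0,0],[0,0,-0.01],0.2]
    - [[0,0,0],[0,0,-0.01],0.2]

```text
time: 9.25
tool_pos: [0.5609, -0.0695, 0.056]
tcp_rot: [3.111, -0.435, 0.001]
wrist_force: [-5.1, 1.4, 11.2]
width: 0.73
```

Call:
move_arm:
  deltas:
    - [[0,0,0],[0,0,0.01],0.2]
    - [[0,0,0],[0,0,0.014],0.2]
    - [[0,0,0],[0,0,0.014],-0.7]
    - [[0,0,0],[0,0,0.014],-1]
    - [[0,0,0],[0,0,0.014],-1]
    - [[0,0,0],[0,0,0.014],-1]

```text
time: 10.0
tool_pos: [0.5606, -0.0695, 0.0552]
tcp_rot: [-3.111, 0.435, 0.0]
wrist_force: [0.2, -0.0, 0.9]
width: 1.003
```

Call:
move_arm:
  deltas:
    - [[0,0,0],[0,0,0.05],-1]
    - [[0,0,0],[0,0,0.2],-1]
    - [[0,0,0],[0,0,0.6],-1]
    - [[0,0,0],[0,0,1],-1]
    - [[0,0,0],[0,0,1],-1]

```text
time: 10.62
tool_pos: [0.5644, -0.0702, 0.1614]
tcp_rot: [3.111, -0.435, 0.016]
wrist_force: [0.0, 0.1, 0.1]
width: 1.001
```

Call:
move_arm:
  deltas:
    - [[0,0,0.07],[-0.2,0.5,0.2],-1]
    - [[0,0,0.14],[-0.4,1,0.2],-1]
    - [[0,0,0.14],[-0.4,1,0.2],-1]

```text
time: 11.0
tool_pos: [0.5191, 0.0331, 0.1755]
tcp_rot: [-3.14, 0.084, 0.001]
wrist_force: [1.8, -0.9, -0.4]
width: 0.999
```

Call:
move_arm:
  deltas:
    - [[0,0,0.07],[-0.2,0.5,0],-1]
    - [[0,0,0.14],[-0.4,1,0],-1]
    - [[0,0,0.14],[-0.4,1,0],-1]

```text
time: 11.38
tool_pos: [0.4794, 0.1324, 0.1751]
tcp_rot: [-3.131, -0.26, 0.001]
wrist_force: [0.6, 0.0, -0.1]
width: 1.004
```

```bash
python3 -c "
from h import *
p,d=grab('top'); np.savez('top1.npz',p=p,d=d)
print('med',topbox('top',p,d,(282,205),.07,.1,.085,32))
print('lg',topbox('top',p,d,(282,205),.035,.055,.045,34)); print('lg+med',topbox('top',p,d,(282,205),.035,.1,.045,34))
print('small',topbox('top',p,d,(156,254),.024,.05,.036,26))
go([.4295,.2937,.1],104.6)"
```

```text
med {'c': array([ 0.5598, -0.0704]), 'mean': array([ 0.5598, -0.0705]), 'size': (103.9, 63.7), 'ang': -16.0, 'z': np.float64(0.0851), 'n': 906}
lg {'c': array([ 0.5611, -0.0698]), 'mean': array([ 0.5585, -0.0621]), 'size': (119.8, 79.3), 'ang': -16.0, 'z': np.float64(0.045), 'n': 288}
lg+med {'c': array([ 0.5611, -0.0698]), 'mean': array([ 0.5607, -0.0698]), 'size': (119.8, 79.3), 'ang': -16.0, 'z': np.float64(0.0845), 'n': 1196}Traceback (most recent call last):
  File "<string>", line 6, in <module>
    print('small',topbox('top',p,d,(156,254),.024,.05,.036,26))
                  ~~~~~~^^^^^^^^^^^^^^^^^^^^^^^^^^^^^^^^^^^^^^
  File "h.py", line 21, in topbox
    k,l,s,ce=cv2.connectedComponentsWithStats(m); i=1+np.argmax(s[1:,4]); m=(l==i)
                                                      ~~~~~~~~~^^^^^^^^^
    return _wrapfunc(a, 'argmax', axis=axis, out=out, **kwds)
    return bound(*args, **kwds)
ValueError: attempt to get argmax of an empty sequence
```

```bash
python3 -c "
from h import *
f=np.load('top0.npz');p,d=f['p'],f['d']
print('small',topbox('top',p,d,(156,254),.032,.05,.036,26))
w=((p.min(-1)>125)).astype(np.uint8)
print('label',topbox('top',p,d,(156,254),.03,.05,.036,26,w))
go([.4295,.2937,.09],104.6)"
```

```text
small {'c': array([0.4293, 0.2946]), 'mean': array([0.4289, 0.2947]), 'size': (88.2, 52.1), 'ang': 14.6, 'z': np.float64(0.0367), 'n': 558}
label {'c': array([0.4281, 0.2952]), 'mean': array([0.428 , 0.2953]), 'size': (64.6, 34.1), 'ang': 16.5, 'z': np.float64(0.0367), 'n': 245}
t 11.43 tcp [0.4802 0.1309 0.1752] q6 1.62 jaw -80.62 shift [-0.507  1.628 -0.852] turn 5.22 deg = 0.058 or -1.942 tilt/90 [ 0.0005 -0.0001  0.    ] F [ 0.99 -0.48  0.17] w 1.002
```

Call:
move_arm:
  deltas:
    - [[0,0,0.03],[-0.15,0.45,0],-1]
    - [[0,0,0.06],[-0.3,0.9,0],-1]
    - [[0,0,0.06],[-0.3,0.9,0],-1]

```text
time: 11.8
tool_pos: [0.4508, 0.2212, 0.1753]
tcp_rot: [3.115, 0.403, -0.0]
wrist_force: [-0.0, 0.1, 0.2]
width: 1.002
```

Call:
move_arm:
  deltas:
    - [[0,0,0.002],[-0.1,0.4,0],-1]
    - [[0,0,0.002],[-0.21,0.73,-0.3],-1]
    - [[0,0,0.002],[-0.21,0.73,-0.8],-1]
    - [[0,0,0.002],[-0.21,0.73,-0.8],-1]
    - [[0,0,0.002],[-0.21,0.73,-0.8],-1]

```text
time: 12.42
tool_pos: [0.4311, 0.2925, 0.0964]
tcp_rot: [3.116, 0.403, 0.001]
wrist_force: [1.0, -0.1, 0.4]
width: 0.998
```

```bash
python3 -c "
from h import *
go([.4287,.2948,.005],105)"
```

```text
t 12.43 tcp [0.4311 0.2925 0.0964] q6 1.86 jaw -75.27 shift [-0.024  0.023 -0.914] turn 0.27 deg = 0.003 or -1.997 tilt/90 [0.     0.0006 0.    ] F [ 0.98 -0.08  0.39] w 0.998
```

Call:
move_arm:
  deltas:
    - [[0,0,0.003],[-0.02,0.02,-0.3],-1]
    - [[0,0,0.003],[-0.02,0.02,-0.6],-1]
    - [[0,0,0.003],[-0.02,0.02,-0.8],-1]
    - [[0,0,0.003],[-0.02,0.02,-0.9],-1]
    - [[0,0,0.003],[-0.02,0.02,-0.9],-1]
    - [[0,0,0.003],[-0.02,0.02,-0.9],-1]

```text
time: 13.18
tool_pos: [0.429, 0.2961, 0.007]
tcp_rot: [-3.113, -0.413, -0.004]
wrist_force: [0.1, 0.7, 0.3]
width: 0.996
```

Call:
move_arm:
  deltas:
    - [[0,0,0],[0,0,0],-0.7]
    - [[0,0,0],[0,0,0],-0.4]
    - [[0,0,0],[0,0,0],0]
    - [[0,0,0],[0,0,0],0.4]
    - [[0,0,0],[0,0,0],0.5]
    - [[0,0,0],[0,0,0],0.5]
    - [[0,0,0],[0,0,0],0.5]
  grip_force: 30

```text
time: 14.05
tool_pos: [0.4279, 0.2958, 0.0059]
tcp_rot: [-3.114, -0.414, -0.001]
wrist_force: [-1.4, -0.5, 4.7]
width: 0.575
```

```bash
python3 -c "
from h import *
go([.4287,.2948,.005],105)"
```

```text
t 14.05 tcp [0.4279 0.2958 0.0059] q6 1.86 jaw -74.87 shift [ 0.008 -0.01  -0.009] turn -0.13 deg = -0.0015 or 1.999 tilt/90 [-0.0003  0.0003  0.    ] F [-1.38 -0.52  4.68] w 0.575
```

Call:
move_arm:
  deltas:
    - [[0,0,0],[0,0,0.1],0.5]
    - [[0,0,0],[0,0,0.3],0.5]
    - [[0,0,0],[0,0,0.7],0.5]
    - [[0,0,0],[0,0,1],0.5]

```text
time: 14.55
tool_pos: [0.4276, 0.2954, 0.1066]
tcp_rot: [-3.114, -0.414, -0.0]
wrist_force: [0.7, -0.2, -2.3]
width: 0.571
```

Call:
move_arm:
  deltas:
    - [[0,0,0],[0.05,-0.2,0.3],0.5]
    - [[0,0,-0.05],[0.2,-0.6,0.5],0.5]
    - [[0,0,-0.09],[0.33,-0.92,0.6],0.5]

```text
time: 14.92
tool_pos: [0.4613, 0.2026, 0.1669]
tcp_rot: [-3.136, -0.19, -0.003]
wrist_force: [0.2, 0.1, -2.3]
width: 0.572
```

Call:
move_arm:
  deltas:
    - [[0,0,-0.04],[0.13,-0.4,0],0.5]
    - [[0,0,-0.07],[0.26,-0.7,0],0.5]
    - [[0,0,-0.1],[0.35,-0.95,0],0.5]

```text
time: 15.3
tool_pos: [0.4955, 0.107, 0.1652]
tcp_rot: [3.141, -0.058, -0.001]
wrist_force: [-0.1, 0.4, -1.6]
width: 0.568
```

Call:
move_arm:
  deltas:
    - [[0,0,-0.04],[0.13,-0.4,0],0.5]
    - [[0,0,-0.07],[0.26,-0.7,0],0.5]
    - [[0,0,-0.1],[0.35,-0.95,0],0.5]

```text
time: 15.68
tool_pos: [0.5305, 0.0121, 0.1651]
tcp_rot: [3.127, -0.304, -0.001]
wrist_force: [0.9, -0.3, -2.0]
width: 0.573
```

Call:
move_arm:
  deltas:
    - [[0,0,-0.03],[0.1,-0.3,0],0.5]
    - [[0,0,-0.056],[0.2,-0.6,0],0.5]
    - [[0,0,-0.056],[0.3,-0.84,-0.2],0.5]
    - [[0,0,-0.056],[0.3,-0.84,-0.4],0.5]
    - [[0,0,-0.056],[0.3,-0.84,-0.5],0.5]
    - [[0,0,-0.056],[0.3,-0.84,-0.5],0.5]
    - [[0,0,-0.056],[0.3,-0.84,-0.5],0.5]

```text
time: 16.55
tool_pos: [0.5609, -0.0698, 0.116]
tcp_rot: [-3.111, 0.436, -0.001]
wrist_force: [0.7, 0.4, -2.1]
width: 0.57
```

```bash
python3 -c "
from h import *
go([.561,-.0695,.091],74)"
```

```text
t 16.55 tcp [ 0.5609 -0.0698  0.116 ] q6 1.68 jaw -105.95 shift [ 0.001  0.003 -0.25 ] turn -0.05 deg = -0.0005 or 1.999 tilt/90 [-0.      0.0005  0.    ] F [ 0.66  0.38 -2.1 ] w 0.57
```

Call:
move_arm:
  deltas:
    - [[0,0,0],[0,0.003,-0.08],0.5]
    - [[0,0,0],[0,0.003,-0.16],0.5]
    - [[0,0,0],[0,0.003,-0.22],0.5]
    - [[0,0,0],[0,0.003,-0.23],0.5]
    - [[0,0,0],[0,0.003,-0.23],0.5]
    - [[0,0,0],[0,0.003,-0.23],0.5]

```text
time: 17.3
tool_pos: [0.5609, -0.0703, 0.0927]
tcp_rot: [3.111, -0.438, 0.001]
wrist_force: [-0.7, 0.1, -1.5]
width: 0.573
```

Call:
move_arm:
  deltas:
    - [[0,0,0],[0,0,-0.01],0.5]
    - [[0,0,0],[0,0,-0.01],0.5]
    - [[0,0,0],[0,0,-0.01],0.5]

```text
time: 17.68
tool_pos: [0.5606, -0.0702, 0.0914]
tcp_rot: [-3.111, 0.437, -0.0]
wrist_force: [-0.1, -0.1, -1.8]
width: 0.576
```

Call:
move_arm:
  deltas:
    - [[0,0,0],[0,0,-0.01],0.5]
    - [[0,0,0],[0,0,-0.01],0.5]
    - [[0,0,0],[0,0,-0.01],0.5]

```text
time: 18.05
tool_pos: [0.5608, -0.0703, 0.091]
tcp_rot: [3.111, -0.437, 0.001]
wrist_force: [-3.4, 0.9, 4.5]
width: 0.57
```

Call:
move_arm:
  deltas:
    - [[0,0,0],[0,0,0.006],0.5]
    - [[0,0,0],[0,0,0.008],0.3]
    - [[0,0,0],[0,0,0.008],-0.5]
    - [[0,0,0],[0,0,0.008],-1]
    - [[0,0,0],[0,0,0.008],-1]
    - [[0,0,0],[0,0,0.008],-1]

```text
time: 18.8
tool_pos: [0.5607, -0.0703, 0.0912]
tcp_rot: [3.111, -0.438, 0.0]
wrist_force: [-0.7, 0.3, 0.2]
width: 0.999
```

Call:
move_arm:
  deltas:
    - [[0,0,0],[0,0,0.05],-1]
    - [[0,0,0],[0,0,0.2],-1]
    - [[0,0,0],[0,0,0.6],-1]
    - [[0,0,0],[0,0,0.9],-1]
    - [[0,0,0],[0,0,0.9],-1]

```text
time: 19.42
tool_pos: [0.5635, -0.0707, 0.186]
tcp_rot: [3.111, -0.438, 0.013]
wrist_force: [0.1, -1.0, 0.9]
width: 0.996
```

Call:
move_arm:
  deltas:
    - [[0,0,0.05],[0.07,0.5,0],-1]
    - [[0,0,0.1],[0.15,1,0],-1]

```text
time: 19.68
tool_pos: [0.5752, 0.0303, 0.1807]
tcp_rot: [-3.136, 0.191, 0.001]
wrist_force: [0.6, 0.5, 0.2]
width: 1.001
```

Call:
move_arm:
  deltas:
    - [[0,0,0.03],[0.07,0.5,0],-1]
    - [[0,0,0.07],[0.15,1,0],-1]
    - [[0,0,0.07],[0.15,1,0],-1]

```text
time: 20.05
tool_pos: [0.5901, 0.133, 0.1802]
tcp_rot: [-3.141, 0.012, 0.002]
wrist_force: [-1.4, -0.5, 0.2]
width: 1.0
```

```bash
python3 -c "
from h import *
p,d=grab('top'); np.savez('top2.npz',p=p,d=d)
save('crop2.png',cv2.resize(p[150:260,140:340],None,fx=4,fy=4,interpolation=cv2.INTER_CUBIC))
print('small',topbox('top',p,d,(280,205),.113,.14,.121,32))
print('med',topbox('top',p,d,(280,205),.07,.14,.085,34)); print('lg',topbox('top',p,d,(280,205),.035,.14,.045,36))
w=((p.min(-1)>115)).astype(np.uint8)
print('label',topbox('top',p,d,(280,205),.11,.14,.121,32,w))
print('stamp',topbox('top',p,d,(180,191),.062,.09,.076,18))
go([.6074,.2203,.1],89.5)"
```

```text
small {'c': array([ 0.5622, -0.0719]), 'mean': array([ 0.5619, -0.072 ]), 'size': (87.9, 49.8), 'ang': -16.0, 'z': np.float64(0.1216), 'n': 649}
med {'c': array([ 0.5598, -0.0704]), 'mean': array([ 0.5598, -0.0705]), 'size': (103.9, 63.7), 'ang': -16.0, 'z': np.float64(0.1207), 'n': 908}
lg {'c': array([ 0.5611, -0.0698]), 'mean': array([ 0.5608, -0.0699]), 'size': (119.9, 79.3), 'ang': -16.0, 'z': np.float64(0.1193), 'n': 1197}
label {'c': array([ 0.5611, -0.0706]), 'mean': array([ 0.5606, -0.0713]), 'size': (70.4, 40.4), 'ang': -16.0, 'z': np.float64(0.1217), 'n': 404}Traceback (most recent call last):
  File "<string>", line 9, in <module>
    print('stamp',topbox('top',p,d,(180,191),.062,.09,.076,18))
                  ~~~~~~^^^^^^^^^^^^^^^^^^^^^^^^^^^^^^^^^^^^^^
  File "h.py", line 21, in topbox
    k,l,s,ce=cv2.connectedComponentsWithStats(m); i=1+np.argmax(s[1:,4]); m=(l==i)
                                                      ~~~~~~~~~^^^^^^^^^
    return _wrapfunc(a, 'argmax', axis=axis, out=out, **kwds)
    return bound(*args, **kwds)
ValueError: attempt to get argmax of an empty sequence
```

View pics/crop2.png

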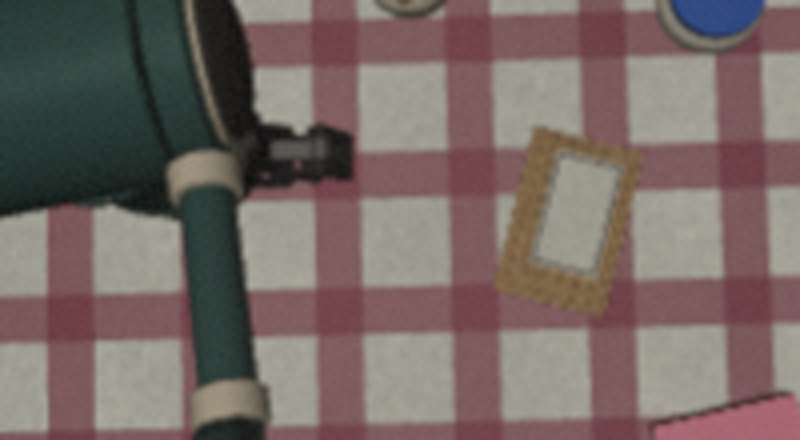

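Call:
move_arm:
  deltas:
    - [[0,0,0],[0.08,0.44,0],-1]
    - [[0,0,0],[0.17,0.87,0],-1]
    - [[0,0,0],[0.17,0.87,-0.3],-1]
    - [[0,0,0],[0.17,0.87,-0.6],-1]
    - [[0,0,0],[0.17,0.87,-0.6],-1]
    - [[0,0,0],[0.17,0.87,-0.6],-1]

```text
time: 20.85
tool_pos: [0.6081, 0.2159, 0.1219]
tcp_rot: [3.141, -0.021, 0.001]
wrist_force: [-0.9, -1.0, 0.3]
width: 1.005
```

```bash
python3 -c "
from h import *
go([.6074,.2208,.036],89.5)
p,d=grab('scene'); save('g4.png',cv2.resize(p[140:270,280:440],None,fx=4,fy=4,interpolation=cv2.INTER_CUBIC))"
```

```text
t 20.85 tcp [0.6081 0.2159 0.1219] q6 1.89 jaw -90.78 shift [-0.007  0.049 -0.859] turn 0.28 deg = 0.0032 or -1.997 tilt/90 [0.     0.0003 0.    ] F [-0.87 -1.    0.29] w 1.005
```

View pics/g4.png

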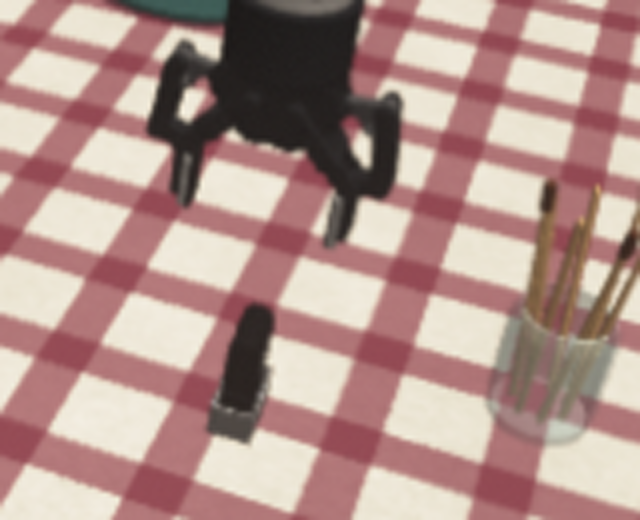

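Call:
move_arm:
  deltas:
    - [[0,0,0.003],[-0.006,0.048,-0.2],-1]
    - [[0,0,0.003],[-0.006,0.048,-0.4],-1]
    - [[0,0,0.003],[-0.006,0.048,-0.6],-1]
    - [[0,0,0.003],[-0.006,0.048,-0.8],-1]
    - [[0,0,0.003],[-0.006,0.048,-0.85],-1]
    - [[0,0,0.003],[-0.006,0.048,-0.85],-1]
    - [[0,0,0.003],[-0.006,0.048,-0.85],-1]

```text
time: 21.78
tool_pos: [0.6079, 0.2219, 0.0371]
tcp_rot: [-3.141, 0.012, -0.003]
wrist_force: [-0.0, 0.2, 0.9]
width: 1.001
```

Call:
move_arm:
  deltas:
    - [[0,0,0],[0,0,0],-0.6]
    - [[0,0,0],[0,0,0],-0.3]
    - [[0,0,0],[0,0,0],0]
    - [[0,0,0],[0,0,0],0.3]
    - [[0,0,0],[0,0,0],0.5]
    - [[0,0,0],[0,0,0],0.8]
    - [[0,0,0],[0,0,0],1]
    - [[0,0,0],[0,0,0],1]
    - [[0,0,0],[0,0,0],1]
  grip_force: 40

```text
time: 22.9
tool_pos: [0.607, 0.2216, 0.0362]
tcp_rot: [-3.142, 0.012, 0.0]
wrist_force: [-0.2, -0.8, 0.4]
width: 0.244
```

```bash
python3 -c "
from h import *
go([.6074,.2208,.036],89.5)"
```

```text
t 22.9 tcp [0.607  0.2216 0.0362] q6 1.89 jaw -90.44 shift [ 0.004 -0.008 -0.002] turn -0.06 deg = -0.0007 or 1.999 tilt/90 [-0. -0. -0.] F [-0.24 -0.8   0.42] w 0.244
```

Call:
move_arm:
  deltas:
    - [[0,0,0],[0,0,0.1],1]
    - [[0,0,0],[0,0,0.3],1]
    - [[0,0,0],[0,0,0.7],1]
    - [[0,0,0],[0,0,1],1]

```text
time: 23.4
tool_pos: [0.6081, 0.2219, 0.1397]
tcp_rot: [-3.141, 0.012, -0.005]
wrist_force: [0.1, -0.7, -1.0]
width: 0.247
```

Call:
move_arm:
  deltas:
    - [[0,0,-0.02],[-0.05,-0.3,0.4],1]
    - [[0,0,-0.04],[-0.1,-0.7,0.6],1]
    - [[0,0,-0.06],[-0.15,-1,0.6],1]

```text
time: 23.78
tool_pos: [0.5941, 0.1207, 0.2014]
tcp_rot: [-3.136, 0.162, -0.012]
wrist_force: [0.2, 0.1, -0.4]
width: 0.239
```

Call:
move_arm:
  deltas:
    - [[0,0,-0.02],[-0.05,-0.35,0],1]
    - [[0,0,-0.04],[-0.1,-0.7,0],1]
    - [[0,0,-0.06],[-0.15,-1,0],1]

```text
time: 24.15
tool_pos: [0.5772, 0.0202, 0.1982]
tcp_rot: [3.126, -0.31, 0.004]
wrist_force: [0.2, 0.3, -0.9]
width: 0.245
```

Call:
move_arm:
  deltas:
    - [[0,0,-0.02],[-0.05,-0.35,0],1]
    - [[0,0,-0.04],[-0.1,-0.7,0],1]
    - [[0,0,-0.053],[-0.15,-0.92,0],1]
    - [[0,0,-0.053],[-0.15,-0.92,-0.2],1]
    - [[0,0,-0.053],[-0.15,-0.92,-0.2],1]
    - [[0,0,-0.053],[-0.15,-0.92,-0.2],1]

```text
time: 24.9
tool_pos: [0.5618, -0.0695, 0.1759]
tcp_rot: [-3.111, 0.436, 0.001]
wrist_force: [0.7, -0.6, -1.5]
width: 0.243
```

```bash
python3 -c "
from h import *
go([.562,-.0706,.157],74)
p,d=grab('scene'); np.savez('s5.npz',p=p,d=d); save('g5.png',cv2.resize(p[90:230,180:320],None,fx=4,fy=4,interpolation=cv2.INTER_CUBIC))"
```

```text
t 24.9 tcp [ 0.5618 -0.0695  0.1759] q6 1.68 jaw -105.94 shift [ 0.002 -0.011 -0.189] turn -0.06 deg = -0.0006 or 1.999 tilt/90 [-0.0003 -0.0005 -0.    ] F [ 0.71 -0.57 -1.54] w 0.243
```

View pics/g5.png

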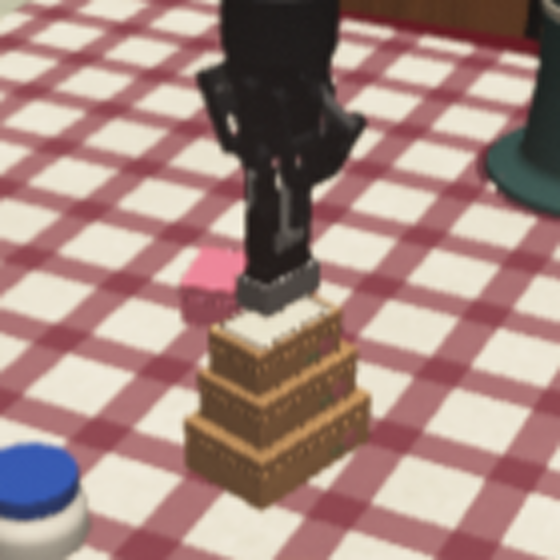

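Call:
move_arm:
  deltas:
    - [[0,0,0],[0,-0.006,-0.06],1]
    - [[0,0,0],[0,-0.006,-0.12],1]
    - [[0,0,0],[0,-0.006,-0.16],1]
    - [[0,0,0],[0,-0.006,-0.17],1]
    - [[0,0,0],[0,-0.006,-0.17],1]
    - [[0,0,0],[0,-0.006,-0.17],1]

```text
time: 25.7
tool_pos: [0.5622, -0.0711, 0.1594]
tcp_rot: [3.111, -0.438, 0.001]
wrist_force: [0.3, -1.0, -0.7]
width: 0.247
```

```bash
python3 -c "
from h import *
go([.562,-.0706,.157],74)
p,d=grab('scene'); np.savez('s6.npz',p=p,d=d); save('g6.png',cv2.resize(p[125:205,205:305],None,fx=8,fy=8,interpolation=cv2.INTER_CUBIC)[:600])"
```

```text
t 25.7 tcp [ 0.5622 -0.0711  0.1594] q6 1.68 jaw -106.02 shift [-0.002  0.005 -0.024] turn 0.02 deg = 0.0002 or -2.0 tilt/90 [0.0001 0.0003 0.    ] F [ 0.33 -1.05 -0.68] w 0.247
```

View pics/g6.png

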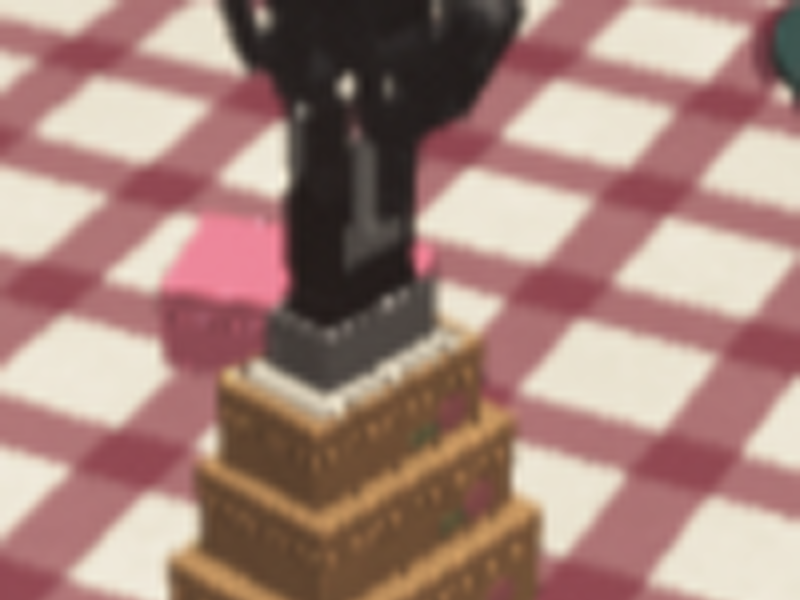

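```bash
python3 -c "
from h import *
S=ray('scene',[(245.6,173.75),(238.5,169.75),(259.6,164.75)],.1233)[:,:2]
B=ray('scene',[(245.25,179.1),(232.5,171.9),(265.25,166.9)],.121)[:,:2]
for n,P in(('S',S),('B',B)):
  e=P[2]-P[0]; print(n,((P[1]+P[2])/2).round(4),'len',np.linalg.norm(e).round(4),np.linalg.norm(P[1]-P[0]).round(4),'ang',np.degrees(np.arctan2(e[1],e[0]))%180-180)
f=((S[1]+S[2])-(B[1]+B[2]))/2; print('rel along x,y',f@[.961,-.276],f@[.276,.961])"
```

```text
S [ 0.5531 -0.0737] len 0.0628 0.0289 ang -12.7764046508575
B [ 0.5603 -0.0704] len 0.0857 0.0512 ang -14.81416414418706
rel along x,y -0.005963722140303041 -0.0051173007939319245
```

```bash
python3 -c "
from h import *
u=np.array([.961,-.276]);v=np.array([.276,.961])
for zs in(.1225,.1233,.124):
  S=ray('scene',[(245.6,173.75),(238.5,169.75),(259.6,164.75)],zs)[:,:2]
  B=ray('scene',[(245.25,179.1),(232.5,171.9),(265.25,166.9)],.121)[:,:2]
  print(zs,'B xy',(B@u*1e3).round(1),(B@v*1e3).round(1),'S',(S@u*1e3).round(1),(S@v*1e3).round(1))
f=np.load('s6.npz');p,d=f['p'],f['d'];X=cloud('scene',d)
hsv=cv2.cvtColor(p,cv2.COLOR_RGB2HSV)
x=X[...,:2]@u;y=X[...,:2]@v
m=(abs(x-.56)<.05)&(abs(y-.0863)<.04)
# skirt: grey pixels, height .124-.146
g=m&(X[...,2]>.126)&(X[...,2]<.146)&(hsv[...,1]<60)
near=g; print('skirt n',g.sum(),'x pct',np.percentile(x[g],[2,50,98]).round(4),'y',np.percentile(y[g],[2,50,98]).round(4))
t=m&(X[...,2]>.112)&(X[...,2]<.1235); print('top/box x',np.percentile(x[t],[1,99]).round(4),'y',np.percentile(y[t],[1,99]).round(4))
print('u,v of label cam-top',np.array([.5617,-.0717])@u,np.array([.5617,-.0717])@v)
for r in range(158,182): print(r,[tuple(int(k) for k in p[r,c]) for c in (246,)], X[r,246].round(4), x[r,246].round(4),y[r,246].round(4))
"
```

```text
0.1225 B xy [601.8 599.7 516.1] [113.4  62.3 111.6] S [583.1 581.6 520.3] [97.2 68.3 93.6]
0.1233 B xy [601.8 599.7 516.1] [113.4  62.3 111.6] S [584.  582.5 521.3] [98.  69.2 94.5]
0.124 B xy [601.8 599.7 516.1] [113.4  62.3 111.6] S [584.8 583.3 522.1] [98.8 70.  95.2]
skirt n 121 x pct [0.5373 0.5773 0.5901] y [0.0778 0.1009 0.1045]
top/box x [0.5171 0.6061] y [0.0635 0.1129]
u,v of label cam-top 0.5595828999999999 0.08612550000000001
158 [(36, 29, 27)] [ 0.5849 -0.0677  0.1719] 0.5807 0.0964
159 [(36, 29, 27)] [ 0.5848 -0.0677  0.1688] 0.5807 0.0963
160 [(37, 30, 28)] [ 0.5838 -0.0682  0.1649] 0.5798 0.0955
161 [(37, 29, 27)] [ 0.5845 -0.0678  0.1622] 0.5805 0.0961
162 [(38, 30, 29)] [ 0.5863 -0.067   0.1602] 0.5819 0.0975
163 [(38, 30, 28)] [ 0.586  -0.0671  0.1569] 0.5817 0.0973
164 [(36, 29, 27)] [ 0.583  -0.0686  0.1516] 0.5792 0.095
165 [(53, 46, 43)] [ 0.5821 -0.0691  0.1477] 0.5784 0.0943
166 [(114, 106, 100)] [ 0.5899 -0.0651  0.1499] 0.5848 0.1003
167 [(107, 99, 94)] [ 0.5923 -0.0638  0.1484] 0.5868 0.1021
168 [(80, 73, 68)] [ 0.5958 -0.062   0.1476] 0.5897 0.1048
169 [(77, 70, 66)] [ 0.5898 -0.0651  0.1401] 0.5847 0.1002
170 [(78, 71, 67)] [ 0.5928 -0.0635  0.1391] 0.5873 0.1026
171 [(76, 70, 66)] [ 0.59   -0.065   0.1338] 0.5849 0.1004
172 [(78, 71, 67)] [ 0.5917 -0.0641  0.1318] 0.5863 0.1017
173 [(104, 96, 88)] [ 0.5958 -0.062   0.1315] 0.5897 0.1049
174 [(197, 187, 167)] [ 0.5888 -0.0656  0.1231] 0.5839 0.0995
175 [(227, 217, 195)] [ 0.5932 -0.0633  0.123 ] 0.5875 0.1029
176 [(188, 172, 151)] [ 0.5978 -0.0609  0.1231] 0.5913 0.1064
177 [(174, 137, 102)] [ 0.6037 -0.0579  0.1241] 0.5961 0.1109
178 [(150, 110, 74)] [ 0.6023 -0.0586  0.1198] 0.595 0.1099
179 [(117, 83, 57)] [ 0.6021 -0.0587  0.1163] 0.5948 0.1097
180 [(111, 79, 53)] [ 0.5995 -0.0601  0.1111] 0.5927 0.1077
181 [(134, 96, 63)] [ 0.6025 -0.0585  0.11  ] 0.5951 0.11
```

```bash
python3 -c "
from h import *
u=np.array([.961,-.276]);v=np.array([.276,.961])
f=np.load('s6.npz');X=cloud('scene',f['d']);p=f['p'];sat=cv2.cvtColor(p,cv2.COLOR_RGB2HSV)[...,1]
x=X[...,:2]@u;y=X[...,:2]@v;z=X[...,2]; c,r=np.meshgrid(np.arange(512),np.arange(384))
def faces(n,m,hx,hy):
  cx=np.nan
  # pixel side of near corner column splits faces
  a=m&(c>=248); b=m&(c<=244)
  print(n,a.sum(),b.sum(),'long y',np.median(y[a]).round(4),'end x',np.median(x[b]).round(4),'=> centre',(np.median(x[b])-hx).round(4),(np.median(y[a])-hy).round(4), 'slope y/x',np.polyfit(x[a],y[a],1)[0].round(3))
reg=(abs(x-.56)<.07)&(abs(y-.086)<.06)
faces('skirt',reg&(z>.126)&(z<.143)&(sat<70)&(p.max(-1)<110)&(p.max(-1)>60),.028,.015)
faces('small',reg&(z>.093)&(z<.115)&(c>233)&(c<265)&(y>.06),.044,.025)
faces('med',reg&(z>.052)&(z<.078),.052,.032)
faces('large',reg&(z>.008)&(z<.038),.06,.04)
"
```

```text
skirt 52 30 long y 0.102 end x 0.5888 => centre 0.5608 0.087 slope y/x 0.003
small 105 71 long y 0.1104 end x 0.6028 => centre 0.5588 0.0854 slope y/x -0.017
med 153 107 long y 0.1181 end x 0.6078 => centre 0.5558 0.0861 slope y/x -0.005
large 191 147 long y 0.1271 end x 0.617 => centre 0.557 0.0871 slope y/x 0.002
```

Call:
move_arm:
  deltas:
    - [[0,0,0],[0,0.003,-0.01],1]
    - [[0,0,0],[0,0.003,-0.02],1]
    - [[0,0,0],[0,0.003,-0.03],1]
    - [[0,0,0],[0,0.003,-0.03],1]
    - [[0,0,0],[0,0.003,-0.03],1]

```text
time: 26.38
tool_pos: [0.5621, -0.0707, 0.1566]
tcp_rot: [3.111, -0.437, 0.001]
wrist_force: [-1.2, 0.1, 2.1]
width: 0.245
```

Call:
move_arm:
  deltas:
    - [[0,0,0],[0,0,-0.01],1]
    - [[0,0,0],[0,0,-0.02],1]
    - [[0,0,0],[0,0,-0.03],1]
    - [[0,0,0],[0,0,-0.03],1]
    - [[0,0,0],[0,0,-0.03],1]

```text
time: 27.0
tool_pos: [0.5622, -0.0706, 0.1534]
tcp_rot: [-3.111, 0.437, -0.001]
wrist_force: [-0.6, 2.4, 4.2]
width: 0.245
```

Call:
move_arm:
  deltas:
    - [[0,0,0],[0,0,-0.01],1]
    - [[0,0,0],[0,0,-0.02],1]
    - [[0,0,0],[0,0,-0.02],1]
    - [[0,0,0],[0,0,-0.02],1]

```text
time: 27.5
tool_pos: [0.5622, -0.0706, 0.1514]
tcp_rot: [-3.111, 0.438, -0.001]
wrist_force: [-2.2, 2.2, 5.6]
width: 0.249
```

Call:
move_arm:
  deltas:
    - [[0,0,0],[0,0,-0.005],1]
    - [[0,0,0],[0,0,-0.005],1]
    - [[0,0,0],[0,0,-0.005],1]

```text
time: 27.88
tool_pos: [0.5622, -0.0706, 0.151]
tcp_rot: [-3.111, 0.437, -0.001]
wrist_force: [-1.5, 2.5, 4.6]
width: 0.243
```

Call:
move_arm:
  deltas:
    - [[0,0,0],[0,0,-0.005],1]
    - [[0,0,0],[0,0,-0.005],1]
    - [[0,0,0],[0,0,-0.005],1]

```text
time: 28.25
tool_pos: [0.5622, -0.0706, 0.1509]
tcp_rot: [-3.111, 0.437, -0.001]
wrist_force: [-2.5, 1.6, 8.2]
width: 0.246
```

Call:
move_arm:
  deltas:
    - [[0,0,0],[0,0,-0.002],1]
    - [[0,0,0],[0,0,-0.002],1]
    - [[0,0,0],[0,0,-0.002],1]
    - [[0,0,0],[0,0,-0.002],1]

```text
time: 28.75
tool_pos: [0.5623, -0.0706, 0.1509]
tcp_rot: [-3.111, 0.437, -0.001]
wrist_force: [-2.7, 0.9, 8.0]
width: 0.244
```

```bash
python3 -c "
from h import *
F=[]
for i in range(4):
  p,d=grab('scene' if i<3 else 'top'); F.append(status.read_state()['wrist_force'])
  if i==0: save('g7.png',cv2.resize(p[125:235,195:305],None,fx=5,fy=5,interpolation=cv2.INTER_CUBIC))
print(np.mean(F,0).round(2),np.array(F)[:,2].round(1)); go([.562,-.0706,.1509],74)
print('lg',topbox('top',p,d,(280,205),.035,.055,.045,36))"
```

```text
[-2.6   1.61  8.09] [7.7 8.1 8.7 7.8]
t 28.95 tcp [ 0.5623 -0.0706  0.1509] q6 1.68 jaw -106.01 shift [-0.003 -0.    -0.   ] turn 0.01 deg = 0.0001 or -2.0 tilt/90 [-0.0001  0.0004  0.    ] F [-2.51  1.37  7.84] w 0.244
lg {'c': array([ 0.5063, -0.0627]), 'mean': array([ 0.5071, -0.0657]), 'size': (77.1, 29.9), 'ang': -84.8, 'z': np.float64(0.0454), 'n': 80}
```

View pics/g7.png

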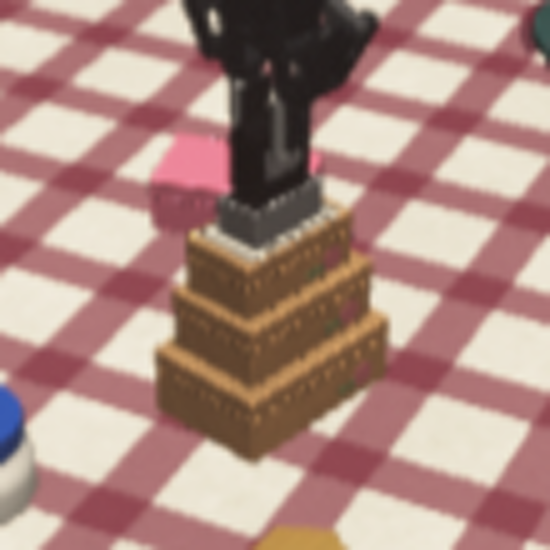

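The picture shows the tower square, with the stamp flat inside the label frame. The push holds steady at about 9 N, so I'm handing the job in.

```bash
python3 -c "
from h import *
print(order.finish_job())"
```

```text
the job is handed in; nothing more can be done
None
```

I built the tower, stood the stamp upright in the label's frame and handed the job in while holding it pressed. The clock read about 29 s of the 72 s allowed.

- **Tower:** the top camera put all three boxes at the same angle (-16.0°). The medium box is about 1.5 mm off the large box's centre. The small box is about 2.8 mm off the medium's centre and 2.4 mm off the large's. I left those offsets as they were.
- **Stamp position:** a fit to the scene camera's depth put the skirt about 2 mm (long side) and 1.6 mm (short side) off the small box's centre. A rougher estimate from corners picked by eye disagreed in sign and size, at about -6 and -5 mm. I trusted the depth fit and made no correction for either.
- **Push:** the wrist read a steady 8.1 N, about 9 N with the stamp's own weight added. The grip went down about 6 mm and then turned stiff, so the die is on the paper. About 3 N of sideways force remained at the wrist.
- **Not confirmed:** the last top-view check of the large box was blocked by the arm. The final scene picture shows the tower standing square. I did not re-measure the jars, tub and bottle at the end. The arm's path stayed clear of them.

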